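Post a spent battery pack through the drop box flap

TASK

A spent battery pack is lying on the deck of the battery drop box. Press the box's self-closing flap down with one finger and, while that finger keeps the flap open, push the pack off the deck into the box with the other finger, then let the flap close fully. Only push: do not lift or squeeze the pack, and leave the other things on the bench where they are.

Things in the scene. Friction and masses are not known exactly. Their poses are not given: they have to be found in the camera images.
- drop_box: Steel collection box for spent batteries, fixed to the bench: 160 mm (x) by 290 mm (y) by 170 mm high, hollow. Origin: centre of its underside. Its flat top, the deck, is at z = 170: a loading ledge from y = -145 to +5 mm, then an opening 124 mm wide (y 5 to 120) filled flush by the flap, then a fixed rim to y = 147. Lips 14 mm high edge the ledge at x = -80 and +80; its end at y = -145 is open.
- ledge_edge (a point): Middle of the ledge's edge at the opening, on top of the deck (drop box x = 0, y = 5, z = 170 mm). Axes as the drop box: +y points over the flap. Deck plates are 6 mm thick and the box is hollow beneath them (inner floor z = 12 mm), so a pack pushed over this edge drops in.
- flap_hinge (a point): Middle of the flap's hinge line, at deck height (drop box x = 0, y = 120, z = 170 mm). The hinge line runs along the drop box x.
- flap (a joint): Flap angle, rad: 0 shut, growing as it swings down into the box, stop at 1.4. Aluminium plate 118 mm wide (x), 113 mm long (y), hinged at the opening's far end (y = 120); its free edge, at the ledge, goes down. A spring shuts it by itself within a second: 0.13 N m shut, 0.2 N m at 1 rad (2 to 6 N at a fingertip), too stiff for the pack's weight to open it.
- flap_edge (a point): Middle of the flap's free edge, on its upper face; moves with the flap.
- battery: The spent battery pack, a smooth black plastic block 58 mm (its x) by 34 mm (its y) by 24 mm high, about 65 g, lying flat on the ledge, its long side roughly along the ledge's edge. Origin: centre of its underside. It slides easily on the steel (friction about 0.3).
- battery_center (a point): Centre of the battery pack, 12 mm above its origin.
- detector: Bystander: yellow gas detector lying on the bench off the ledge end of the box, 110 x 60 x 26 mm; origin at the centre of its underside.
- grease_jar: Bystander: white jar with a black cap, 58 mm across, 62 mm high, standing on the bench off the flap end of the box; origin at the centre of its underside.
- screwdriver: Bystander: screwdriver 200 mm long lying on the bench along the robot's side of the box; origin under its middle.
Mind the look-alikes: they are no part of the job. Of the things that look like the battery, the middle-sized one is meant.

How it is judged:
By the outcome, as a careful person would: the job done as asked, in the order asked, and still so for the second after the job is handed in, with the robot touching nothing.
It also fails if it takes over 51 s, if anything falls off the work surface, if the arm or the gripper's body presses on something with over 40 N, if the wrist force passes 120 N, or if a joint passes its speed limit or range.

ROBOT

A 6-joint arm with a two-finger parallel gripper is mounted at the origin on the work surface. World frame = base frame: x ahead of the robot, y to its left, z up, the work surface at z = 0. Lengths are in m, angles in degrees, forces in N, time in s.
With the tool pointing down it reaches from about 0.4 to 0.825 m from the base axis. Payload 7 kg.
Tool frame: the origin (TCP) lies midway between the tips of the shut fingers; the grasp point (between the pads) lies 19 mm behind it (r.grip_point_offset is the z of the grasp point in the tool frame, in m); z points along the fingers, y is the line along which they close (so a half turn about z gives the same grasp; the last joint's range is limited). The gripper opens to 88 mm and grips with 3 to 60 N. Pads are 19 mm wide; open, the fingers measure 130 mm over their backs; the gripper's body (78 mm by 193 mm) begins 47 mm behind the grasp point.
Start: joints at [87.84, 20.546, 0.682, 0, -70.136, -16.507], TCP at [0.216, 0.639, 0.227] pointing down, gripper open.
Joint ranges: [-176.03, 176.03], [-82.01, 121.73], [-58.28, 71.71], [-173.87, 95.51], [-174.79, -0.11], [-173.66, 173.66]. Speed limits (degrees/s): [136.94, 136.94, 172.46, 180, 180, 180].

INTERFACE

Orientations are given as [roll, pitch, yaw] about the fixed x, y, z axes, in that order (R = Rz(yaw) Ry(pitch) Rx(roll)).
In Python, from plant import r, viewer, recognise, outline_of, pinpoint gives the robot as it stands.
- The arm moves only by the tool move_arm, never from a script. Its argument "targets" is a list of rows, each a list of 2 entries, a list of its own where there are three numbers: the shift along the tool's x, y, z in cm, then the turn, a rotation vector about the tool's x, y, z in rad. A call has 1 to 5 rows; each row is the pose to reach, as a shift and turn from the pose commanded when the call began, along the tool's axes at that moment; what a row does not reach only later rows make up. A row lasts 1/8 s, in which the tool goes at most 62.5 mm and 10.7 degrees, less where a joint would pass 70% of its speed; a pose out of reach is approached as far as the arm can. A call with a gripper value outside its range is refused whole. "jaw" is the finger opening in cm, from 0 to 8.76, set as the call begins (left out, the last holds). The fingers move at their own pace and stop on an object; "squeeze" is the grip in N (left out, the last holds). Time passes only in rows, so rows that repeat a pose let the fingers close. It gives the time, the measured TCP pose, the force, the opening and the grip force at its end, in the units of the state.
- r.get_state(): the state, without advancing time (a new reading comes with each control period).
- viewer.capture(name): name is "scene" or "top" or "wrist"; returns a dict with "image" (400x640x3 uint8, blue, green, red), "intrinsics" (3x3 intrinsics, pixels), "camera_from_world" (4x4, takes a point from world to camera coordinates). Camera axes: x right, y up, looking along -z (the intrinsics and any distortion apply to the point x, -y, -z); pixel columns grow to the right and rows downward; lengths in m; the calibration is good to about 2 mm. A picture is of the moment at which its call begins. There is no depth.
- r.close_job(): hands the job in; it is judged then, once.
Trained networks look in the newest picture that a camera, given by its name, has taken for a name from the list of things; names that differ only in an ending like _2 or _b are one class to them, and where a whole thing is asked for, a point or a joint stands for the part that bears it (a point fixed in the world has none). Each returns a list of dicts, best first, with "score" (0 to 1); they miss things now and then, are a little off and sometimes report something else, mostly with a low value. They report only what shows in the picture. A call takes as long as a camera call. They do not tell look-alikes from the thing itself.
- recognise(label, camera): "box" ([left, top, right, bottom] in pixels, round what is visible of it).
- outline_of(label, camera): "mask" (400x640 bool, what is visible of it) and "box" ([left, top, right, bottom] in pixels, round what is visible of it).
- pinpoint(label, camera): "location" ([row, column] in pixels: a listed point, or the origin of a listed thing).
The state is a dict: "time_s": time; "joints": joint angles; "qd": joint speeds; "joint_torque": joint torques, N m; "tcp_pos": TCP position; "eef_rot": TCP orientation; "contact_force": force on the tool from outside, world axes, zero at the start; "moment": the same for the moment, N m; "gripper_width": finger opening in m; "gripper_force": force on a finger pad.
Only numpy, scipy, OpenCV 4.12 (cv2) and the standard library are available. Lean on these libraries where they do the work, as an engineer would, in place of code of your own. Each camera call takes 0.05 s, during which the arm holds its last target. There are 200 camera calls.

## Working session

There is one attempt and no reset: what is moved stays moved. The work goes in short steps, Python scripts to look and compute and a tool call to move; the robot and the scene stay as the last step left them, time stands still between calls to the robot, and variables do not carry over. Pictures are saved under pics/ and viewed, at most 10 in all, crops included, and the job is handed in when it is done.

Besides the shell and the picture viewer there is one more tool, called after "Request:" as name(argument=value, ...) on one line, values as JSON. move_arm: Moves the arm, as the interface text tells. Its arguments: {"type":"object","properties":{"targets":{"type":"array","items":{"type":"array"}},"jaw":{"type":"number"},"squeeze":{"type":"number"}},"required":["targets"]}

```bash
mkdir -p pics; ls
cat > h.py <<'E'
import numpy as np, cv2
from plant import r, viewer, recognise, outline_of, pinpoint
def cap(n,fn=None):
    c=viewer.capture(n)
    if fn: cv2.imwrite('pics/'+fn,c['image'])
    return c
def ray(c,row,col):
    K=np.array(c['intrinsics']);T=np.array(c['camera_from_world'])
    d=np.linalg.inv(K)@[col,row,1]; d=np.array([d[0],-d[1],-d[2]])
    return -T[:3,:3].T@T[:3,3], T[:3,:3].T@d
def atz(c,row,col,z):
    o,d=ray(c,row,col); return o+d*(z-o[2])/d[2]
def proj(c,p):
    T=np.array(c['camera_from_world']);q=T[:3,:3]@p+T[:3,3]
    u=np.array(c['intrinsics'])@[q[0],-q[1],-q[2]]; return u[:2]/u[2]
E
python3 - <<'E'
from h import *
for n in('top','scene'):
    c=cap(n,n+'1.png')
    print(n,c['intrinsics'],np.round(ray(c,200,320),3))
    for l in('battery','drop_box','detector','grease_jar','screwdriver','flap'):
        print(l,[(np.round(d['score'],2),np.round(d['box'])) for d in recognise(l,n)])
    for l in('battery','battery_center','ledge_edge','flap_hinge','flap_edge','drop_box'):
        print(l,[(np.round(d['score'],2),np.round(d['location'])) for d in pinpoint(l,n)])
s=r.get_state();print(s)
E
```

```text
pics
top [[369.64156217   0.         314.67587503]
 [  0.         369.64156217 194.10155371]
 [  0.           0.           1.        ]] [[ 0.529  0.002  0.919]
 [ 0.118 -0.006 -0.993]]
battery [(np.float64(0.79), array([317., 122., 355., 150.])), (np.float64(0.7), array([309., 186., 328., 220.])), (np.float64(0.58), array([286., 143., 306., 160.]))]
drop_box [(np.float64(0.71), array([224., 155., 389., 287.]))]
detector [(np.float64(0.7), array([378., 162., 406., 210.]))]
grease_jar [(np.float64(0.73), array([200., 251., 224., 276.]))]
screwdriver [(np.float64(0.61), array([297., 249., 379., 277.]))]
flap [(np.float64(0.89), array([240., 198., 308., 268.])), (np.float64(0.51), array([306., 191., 333., 220.]))]
battery [(np.float64(0.81), array([137., 333.])), (np.float64(0.69), array([204., 318.])), (np.float64(0.67), array([156., 294.]))]
battery_center [(np.float64(0.81), array([129., 331.])), (np.float64(0.78), array([206., 317.])), (np.float64(0.71), array([153., 295.])), (np.float64(0.71), array([223., 306.]))]
ledge_edge []
flap_hinge [(np.float64(0.84), array([240., 247.])), (
[... 1184 characters left out ...]
0., 335.]))]
{'time_s': 1.3, 'joints': array([ 8.78387493e+01,  2.05478117e+01,  6.81385336e-01,  6.95895877e-04,
       -7.01359298e+01, -1.65062738e+01]), 'qd': array([ 0.14869219,  0.02427853, -0.00434016,  0.01114986, -0.01642861,
        0.01685628]), 'joint_torque': array([ 9.23413645e-04, -5.82380962e+01,  2.93305975e+01,  7.00253740e+00,
        1.23058772e-02, -2.22660861e-05]), 'tcp_pos': array([0.2160732 , 0.63945645, 0.22654268]), 'eef_rot': array([ 1.79997927e+02, -1.29695217e-03, -1.86672881e+01]), 'contact_force': array([-0.48621579,  0.36175553, -0.18657137]), 'moment': array([ 0.04246115, -0.00852809,  0.04948622]), 'gripper_force': 0.0, 'gripper_width': 0.08755305922578006}
```

```bash
python3 -c "
import cv2,numpy as np
a=cv2.imread('pics/top1.png');print(a.shape)"
```

```text
(400, 640, 3)
```

View pics/top1.png

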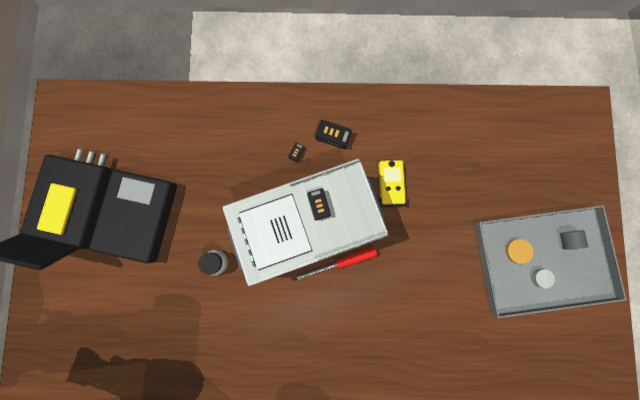

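View pics/scene1.png

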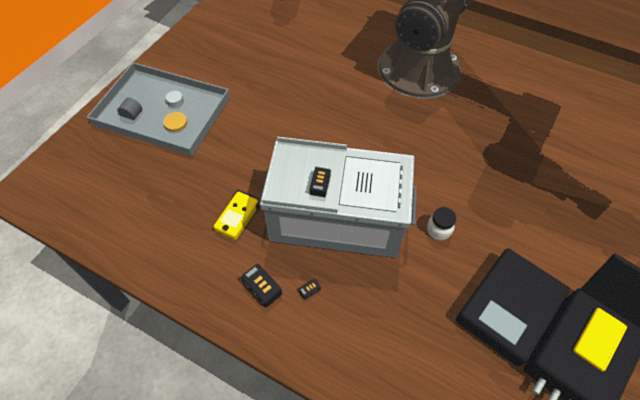

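The battery look-alikes in the top picture are the large one at (335,134) and the small one at (296,152), both on the bench, and the middle-sized one at (318,204) on the ledge. I choose the one on the ledge. The box runs from flap hinge (245,240) to open end (372,197). Next I measure and check a close crop.

Run:
```python
from h import *
from scipy.optimize import least_squares
c=cap('top');im=c['image']
def rect(l,z,near):
    best=None
    for d in outline_of(l,'top'):
        m=d['mask'].astype(np.uint8);ys,xs=np.nonzero(m)
        if abs(xs.mean()-near[0])+abs(ys.mean()-near[1])<20:
            pts=cv2.findContours(m,0,1)[0]; p=max(pts,key=cv2.contourArea)[:,0]
            w=np.array([atz(c,y,x,z)[:2] for x,y in p],np.float32)
            R=cv2.minAreaRect(w*1000); print(l,d['score'],R, np.round(np.array([atz(c,y,x,z)[:2] for x,y in cv2.boxPoints(cv2.minAreaRect(p))]),3).tolist()); return
rect('flap',.17,(275,232)); rect('battery',.19,(318,204)); rect('drop_box',.17,(306,222))
for n,p in dict(hingecorner1=(223,207),far=(360,159),near=(387,235),hc2=(248,285)).items(): print(n,np.round(atz(c,p[1],p[0],.17),3))
print('cands',[np.round(atz(c,*d['location'],z),3) for z in(0,.17) for d in pinpoint('battery','top')])
cv2.imwrite('pics/crop1.png',cv2.resize(im[145:300,210:420],None,fx=3.8,fy=3.8,interpolation=cv2.INTER_CUBIC))
```

```text
flap 0.94 ((551.4566650390625, 91.1414794921875), (118.88772583007812, 120.10981750488281), 20.1325740814209) [[0.586, 0.169], [0.628, 0.055], [0.516, 0.014], [0.476, 0.125]]
battery 0.66 ((607.329833984375, 1.3338661193847656), (59.39673614501953, 34.24324035644531), 16.288433074951172) [[0.631, 0.026], [0.641, -0.007], [0.584, -0.023], [0.574, 0.009]]
drop_box 0.55 ((575.947998046875, 28.402420043945312), (169.68533325195312, 309.4018249511719), 20.48063087463379) [[0.599, 0.206], [0.712, -0.088], [0.55, -0.145], [0.443, 0.142]]
hingecorner1 [0.6   0.195 0.17 ]
far [ 0.705 -0.083  0.17 ]
near [ 0.549 -0.138  0.17 ]
hc2 [0.446 0.138 0.17 ]
cands [array([ 0.803, -0.038,  0.   ]), array([0.747, 0.065, 0.   ]), array([ 0.753, -0.031,  0.17 ]), array([0.707, 0.053, 0.17 ])]
```

View pics/crop1.png

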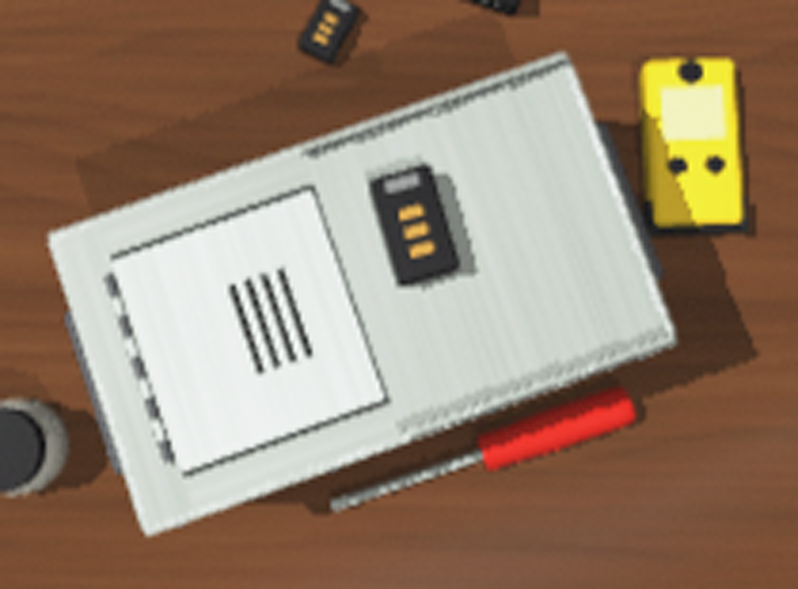

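The crop shows the middle-sized pack upright on the ledge, crop (413,225), parallel to the flap edge. Nothing else is on the deck. Box yaw comes out at about 20°, origin (0.574, 0.030), and the pack at about (21,-38) mm in the box frame. I'll approach with the fingers along box y and tilt later so that the flap-side finger sits lower.

```bash
cat >> h.py <<'E'
from scipy.spatial.transform import Rotation as Ro
O=np.array([.574,.030]);YAW=20.
def b2w(x,y,z):
    a=np.radians(YAW);return np.array([O[0]+(x*np.cos(a)-y*np.sin(a))/1000,O[1]+(x*np.sin(a)+y*np.cos(a))/1000,z/1000])
def w2b(p):
    a=np.radians(YAW);d=(np.array(p[:2])-O)*1000;return np.round([d[0]*np.cos(a)+d[1]*np.sin(a),-d[0]*np.sin(a)+d[1]*np.cos(a),p[2]*1000] if len(p)>2 else [d[0]*np.cos(a)+d[1]*np.sin(a),-d[0]*np.sin(a)+d[1]*np.cos(a)],1)
def go(x,y,z,tilt=0,yaw=None):
    s=r.get_state();R=Ro.from_euler('xyz',s['eef_rot'],degrees=True)
    T=Ro.from_euler('xyz',[180,0,YAW if yaw is None else yaw],degrees=True)*Ro.from_rotvec([-np.radians(tilt),0,0])
    print('go',np.round(R.inv().apply(b2w(x,y,z)-s['tcp_pos'])*100,2),np.round((R.inv()*T).as_rotvec(),3))
def st():
    s=r.get_state();print(round(s['time_s'],2),'box',w2b(s['tcp_pos']),np.round(s['eef_rot'],1),'F',np.round(s['contact_force'],1),s['gripper_width'])
E
python3 -c "
from h import *
st();go(21,-20,300)"
```

```text
1.6 box [-127.9  695.1  226.5] [180.   -0.  -18.7] F [ 0.4 -1.1 -0.6] 0.08739617200239833
go [56.31 46.53 -7.34] [ 0.     0.    -0.675]
```

Request:
move_arm(targets=[[[0,0,-6],[0,0,0]],[[4,3,-10],[0,0,-0.18]],[[8,7,-11],[0,0,-0.35]],[[12.5,10.5,-11],[0,0,-0.52]],[[17,14,-11],[0,0,-0.675]]], jaw=8.76, squeeze=3)

```text
time_s: 2.22
tcp_pos: [0.3329, 0.4508, 0.3371]
eef_rot: [-180.0, -0.0, 20.3]
contact_force: [-0.5, -0.8, -0.2]
gripper_width: 0.0877
gripper_force: 0.0
```

```bash
python3 -c "
from h import *
st();go(21,-20,300)"
```

```text
2.23 box [-82.6 477.9 337.1] [-180.    -0.    20.3] F [-0.5 -0.8 -0.2] 0.08774494208676258
go [10.06 49.85  3.67] [-0.001 -0.001  0.006]
```

Request:
move_arm(targets=[[[1.2,6,0],[0,0,0]],[[2.4,12,0],[0,0,0]],[[3.6,18,0],[0,0,0]],[[4.8,24,0],[0,0,0]],[[6,30,0],[0,0,0]]])

```text
time_s: 2.85
tcp_pos: [0.492, 0.1893, 0.337]
eef_rot: [-180.0, -0.1, 20.0]
contact_force: [2.3, 1.7, -0.0]
gripper_width: 0.0876
gripper_force: 0.0
```

Request:
move_arm(targets=[[[1,5,0],[0,0,0]],[[2,10,0.5],[0,0,0]],[[3,15,2],[0,0,0]],[[4,20,3.7],[0,0,0]],[[4,20,3.7],[0,0,0]]])

```text
time_s: 3.48
tcp_pos: [0.5976, 0.0138, 0.2972]
eef_rot: [-180.0, 0.2, 19.8]
contact_force: [-0.5, 0.2, -0.2]
gripper_width: 0.0876
gripper_force: 0.0
```

Run:
```python
from h import *
st();c=cap('wrist','wrist1.png')
for l in('battery_center','ledge_edge','flap_hinge','flap_edge'):
    print(l,[(np.round(d['score'],2),np.round(d['location']),w2b(atz(c,*d['location'],.182 if l[0]=='b' else .17))) for d in pinpoint(l,'wrist')])
for l,z in(('flap',.17),('battery',.194)):
  for d in outline_of(l,'wrist'):
    p=max(cv2.findContours(d['mask'].astype(np.uint8),0,1)[0],key=cv2.contourArea)[:,0]
    q=cv2.boxPoints(cv2.minAreaRect(p));print(l,round(d['score'],2),[w2b(atz(c,y,x,z)[:2]).tolist() for x,y in q])
```

```text
3.48 box [ 16.7 -23.3 297.2] [-180.     0.2   19.8] F [-0.5  0.2 -0.2] 0.08758515567454751
battery_center [(np.float64(0.89), array([ 42., 401.]), array([153.5, -93.6, 182. ])), (np.float64(0.8), array([ 48., 328.]), array([148.8, -30.8, 182. ])), (np.float64(0.57), array([190., 333.]), array([ 23.3, -36.6, 182. ]))]
ledge_edge [(np.float64(0.91), array([210., 288.]), array([ -0.3,   9.1, 170. ]))]
flap_hinge [(np.float64(0.94), array([210., 183.]), array([  0.4, 118.2, 170. ]))]
flap_edge [(np.float64(0.64), array([211., 287.]), array([ -1.3,  10.5, 170. ]))]
flap 0.61 [[58.8, 124.3], [61.8, 4.2], [-54.1, 4.1], [-58.0, 137.6]]
battery 0.82 [[140.8, -13.9], [158.4, -33.6], [147.7, -45.6], [129.7, -25.9]]
battery 0.72 [[-5.3, -18.7], [54.8, -22.7], [52.6, -55.8], [-7.8, -53.8]]
battery 0.71 [[84.7, 133.6], [87.6, -139.7], [-40.4, -157.1], [-44.4, 153.5]]
battery 0.59 [[155.4, -58.0], [180.1, -82.2], [148.5, -124.2], [121.9, -100.3]]
```

View pics/wrist1.png

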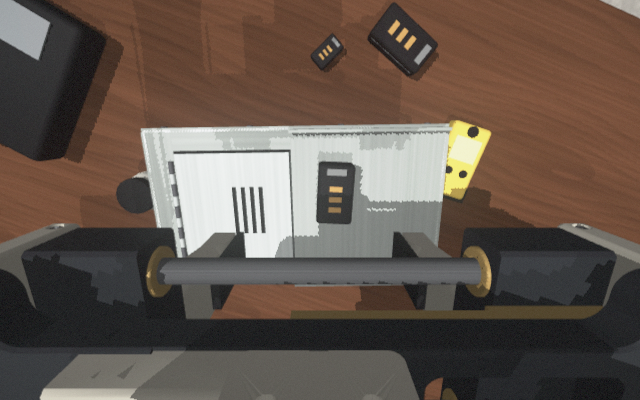

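The wrist picture agrees with the model: pack at (335,192), flap edge at column 292, hinge at (183,210). The pack's centre is (23,-37) mm in the box frame. Next is the tilt above the box.

```bash
python3 -c "
from h import *
st();go(22,-29,230,20)"
```

```text
3.83 box [ 17.6 -19.4 300.4] [ 1.80e+02 -1.00e-01  2.01e+01] F [-0.6  0.7 -0.2] 0.08780317022433595
go [0.42 0.96 7.04] [-0.349 -0.002  0.001]
```

Request:
move_arm(targets=[[[0.4,0.5,2],[-0.12,0,0]],[[0.4,1,4],[-0.24,0,0]],[[0.4,1,6],[-0.35,0,0]],[[0.4,1,7],[-0.35,0,0]],[[0.4,1,7],[-0.35,0,0]]])

```text
time_s: 4.45
tcp_pos: [0.6044, 0.0095, 0.2296]
eef_rot: [160.0, 0.0, 20.1]
contact_force: [0.6, -0.8, 0.7]
gripper_width: 0.0875
gripper_force: 0.0
```

```bash
python3 -c "
from h import *
st();go(22,-29,162,20);cap('scene','s2.png');i=cv2.imread('pics/s2.png')
cv2.imwrite('pics/s2c.png',cv2.resize(i[90:270,230:460],None,fx=3.2,fy=3.2))"
```

```text
4.45 box [ 21.5 -29.7 229.6] [160.    0.   20.1] F [ 0.6 -0.8  0.7] 0.08754176109079553
go [ 0.05 -2.37  6.33] [-0.    -0.     0.001]
```

View pics/s2c.png

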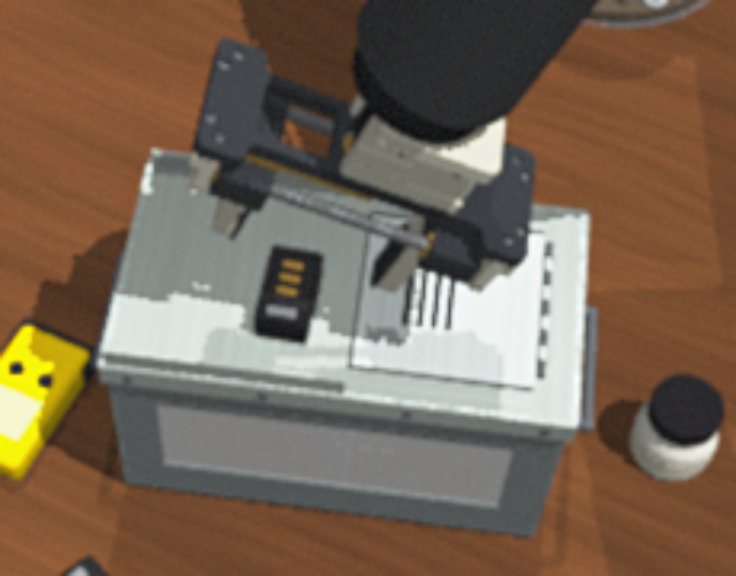

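The scene crop shows the flap-side finger at (395,270) over the flap and the other finger at (230,215) behind the pack, which is at (288,292). Now I press the flap down.

Request:
move_arm(targets=[[[0,-0.7,1.8],[0,0,0]],[[0,-1.2,3.2],[0,0,0]],[[0,-1.7,4.4],[0,0,0]],[[0,-2.1,5.5],[0,0,0]],[[0,-2.4,6.3],[0,0,0]]])

```text
time_s: 5.12
tcp_pos: [0.6044, 0.0097, 0.1617]
eef_rot: [159.9, -0.0, 20.0]
contact_force: [-0.5, 0.5, 1.9]
gripper_width: 0.0879
gripper_force: 0.8
```

```bash
python3 -c "
from h import *
st();go(22,-9,162,20);cap('scene','s3.png');i=cv2.imread('pics/s3.png')
cv2.imwrite('pics/s3c.png',cv2.resize(i[90:270,230:460],None,fx=3.2,fy=3.2))"
```

```text
5.12 box [ 21.6 -29.5 161.7] [159.9  -0.   20. ] F [-0.5  0.5  1.9] 0.08791277721800597
go [ 0.04 -1.91 -0.73] [ 0.001 -0.     0.   ]
```

View pics/s3c.png

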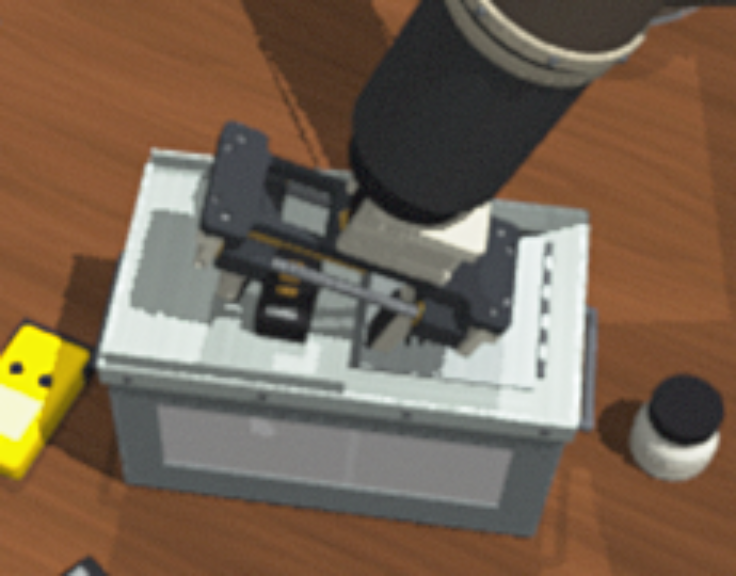

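The flap is down at about 1.9 N, and the rear finger at (232,288) stands behind the pack at (285,310). Now I push along box y.

Request:
move_arm(targets=[[[0,-0.5,-0.18],[0,0,0]],[[0,-1.0,-0.36],[0,0,0]],[[0,-1.6,-0.58],[0,0,0]],[[0,-2.2,-0.8],[0,0,0]],[[0,-2.8,-1.02],[0,0,0]]])

```text
time_s: 5.8
tcp_pos: [0.5939, 0.0381, 0.1623]
eef_rot: [159.9, -0.0, 20.0]
contact_force: [1.5, -2.4, 1.9]
gripper_width: 0.0874
gripper_force: 1.3
```

Run:
```python
from h import *
st();go(22,15,165,20)
for n in('top','scene'):
    c=cap(n,n+'4.png')
    for d in outline_of('battery',n):
        q=d['box'];print(n,round(d['score'],2),np.round(q),w2b(atz(c,(q[1]+q[3])/2,(q[0]+q[2])/2,.185)[:2]))
a=cv2.imread('pics/top4.png')[150:290,215:395];b=cv2.imread('pics/scene4.png')[120:260,250:430]
cv2.imwrite('pics/p4.png',cv2.resize(np.hstack([a,b]),None,fx=2.2,fy=2.2))
```

```text
5.8 box [ 21.5   0.8 162.3] [159.9  -0.   20. ] F [ 1.5 -2.4  1.9] 0.08744932371702326
go [ 0.05 -1.24 -0.74] [ 0.001 -0.     0.   ]
top 0.72 [288. 144. 304. 162.] [135.3 -29.6]
top 0.56 [317. 120. 352. 152.] [ 143.4 -115.2]
top 0.53 [253. 231. 306. 270.] [-39.9  63.1]
top 0.48 [299. 196. 307. 215.] [29.1 -9.3]
scene 0.9 [322. 176. 338. 197.] [ 34.6 -16.4]
scene 0.76 [302. 278. 320. 302.] [255.1 -19.2]
scene 0.64 [242. 263. 280. 308.] [ 261.3 -106.7]
```

View pics/p4.png

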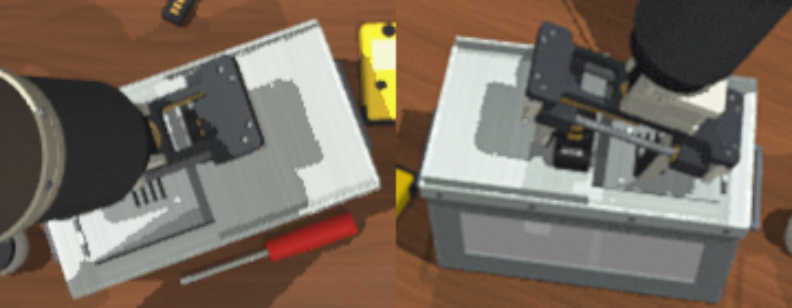

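Picture p4 shows the pack still in front of the rear finger, at (570,148) in the right half, with its centre near box y = -16. The flap is held down. I push on.

Request:
move_arm(targets=[[[0,-0.45,-0.17],[0,0,0]],[[0,-0.9,-0.34],[0,0,0]],[[0,-1.35,-0.5],[0,0,0]],[[0,-1.8,-0.66],[0,0,0]],[[0,-2.0,-0.73],[0,0,0]]])

```text
time_s: 6.62
tcp_pos: [0.5866, 0.0579, 0.1621]
eef_rot: [159.9, 0.0, 20.0]
contact_force: [1.5, -2.7, 1.9]
gripper_width: 0.0874
gripper_force: 1.8
```

Run:
```python
from h import *
st();go(22,36,166,20)
n='scene';c=cap(n,n+'5.png')
for d in outline_of('battery',n):
        q=d['box'];print(n,round(d['score'],2),np.round(q),w2b(atz(c,(q[1]+q[3])/2,(q[0]+q[2])/2,.185)[:2]))
```

```text
6.62 box [ 21.4  21.9 162.1] [159.9   0.   20. ] F [ 1.5 -2.7  1.9] 0.08741361683045878
go [ 0.06 -1.19 -0.85] [0.001 0.    0.   ]
scene 0.93 [240. 262. 282. 307.] [ 259.  -106.8]
scene 0.72 [300. 277. 320. 299.] [252.1 -20.5]
scene 0.62 [329. 170. 350. 199.] [27.4  1. ]
```

Request:
move_arm(targets=[[[0,-0.2,-0.3],[0,0,0]],[[0,-0.5,-0.5],[0,0,0]],[[0,-0.8,-0.65],[0,0,0]],[[0,-1.1,-0.8],[0,0,0]],[[0,-1.2,-0.85],[0,0,0]]], jaw=7.2, squeeze=3)

```text
time_s: 7.35
tcp_pos: [0.5819, 0.0711, 0.1661]
eef_rot: [159.9, -0.0, 20.0]
contact_force: [1.8, -4.0, 2.2]
gripper_width: 0.0719
gripper_force: 2.1
```

Run:
```python
from h import *
st();go(22,36,166,20)
n='scene';c=cap(n,n+'6.png')
for d in outline_of('battery',n):
        q=d['box'];print(n,round(d['score'],2),np.round(q),w2b(atz(c,(q[1]+q[3])/2,(q[0]+q[2])/2,.185)[:2]))
a=cv2.imread('pics/scene6.png')[90:270,230:460]
cv2.imwrite('pics/p6.png',cv2.resize(a,None,fx=3.2,fy=3.2))
```

```text
7.35 box [ 21.5  36.  166.1] [159.9  -0.   20. ] F [ 1.8 -4.   2.2] 0.07186141053073905
go [ 0.05 -0.01  0.01] [ 0.001 -0.     0.   ]
scene 0.71 [301. 276. 320. 300.] [250.9 -19.5]
scene 0.59 [242. 263. 282. 309.] [ 261.8 -105.1]
```

View pics/p6.png

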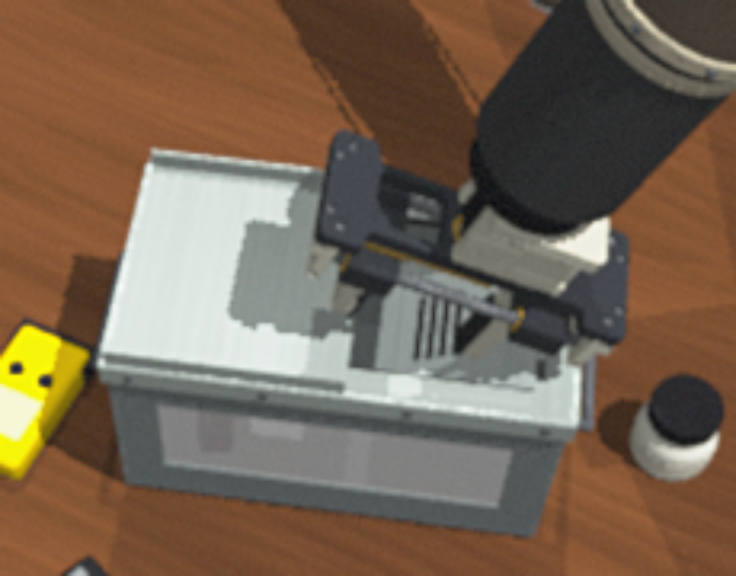

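The pack is no longer on the ledge or the flap, and a dark patch shows through the box window at (213,435). I retreat straight up so the flap follows the finger shut.

Request:
move_arm(targets=[[[0,0.2,-0.55],[0,0,0]],[[0,0.5,-1.4],[0,0,0]],[[0,0.9,-2.5],[0,0,0]],[[0,1.4,-3.8],[0,0,0]],[[0,2.2,-6],[0,0,0]]])

```text
time_s: 8.07
tcp_pos: [0.5815, 0.071, 0.2304]
eef_rot: [160.0, 0.1, 20.0]
contact_force: [0.6, 0.3, -0.5]
gripper_width: 0.0717
gripper_force: 0.0
```

Request:
move_arm(targets=[[[0,1.4,-4],[0,0,0]],[[0,3,-8],[0,0,0]],[[0,4,-11],[0,0,0]],[[5,5,-14],[0,0,0]],[[8,5,-14],[0,0,0]]])

```text
time_s: 8.7
tcp_pos: [0.6586, 0.1005, 0.3823]
eef_rot: [160.0, -0.3, 20.1]
contact_force: [-0.4, 0.5, -1.1]
gripper_width: 0.0718
gripper_force: 0.0
```

Request:
move_arm(targets=[[[-5,0,0],[0,0,0]],[[-10,0,0],[0,0,0]],[[-15,0,0],[0,0,0]],[[-18,0,0],[0,0,0]],[[-18,0,0],[0,0,0]]])

```text
time_s: 9.32
tcp_pos: [0.4861, 0.0372, 0.3801]
eef_rot: [160.1, -0.2, 20.1]
contact_force: [1.0, 0.1, 0.5]
gripper_width: 0.0722
gripper_force: 0.0
```

Run:
```python
from h import *
st()
cap('top','t7.png');cap('scene','s7.png')
a=cv2.imread('pics/t7.png')[120:300,190:420];b=cv2.imread('pics/s7.png')[120:320,210:460]
cv2.imwrite('pics/p7.png',np.vstack([cv2.resize(b,(500,400))]) if 0 else np.hstack([cv2.resize(a,(400,313)),cv2.resize(b,(391,313))]))
```

```text
9.32 box [-80.1  36.9 380.1] [160.1  -0.2  20.1] F [1.  0.1 0.5] 0.07221421366777249
```

View pics/p7.png

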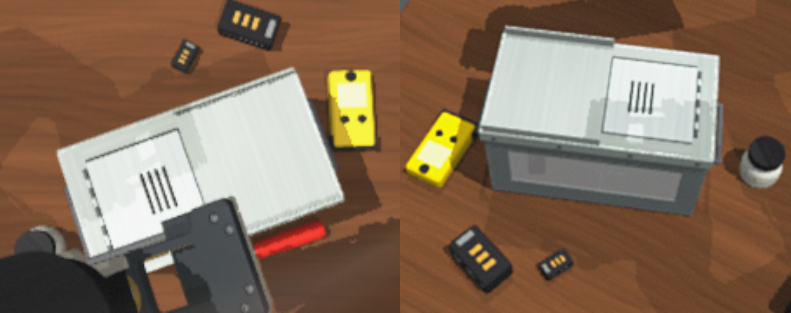

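The flap is shut flush, at (645,100) in the right half, and the ledge is empty. A dark shape shows inside the box at (537,165), and the bystanders have not moved. Handing in.

```bash
python3 -c "
from h import *
print(r.close_job())"
```

```text
the job is handed in; nothing more can be done
None
```

The battery pack was pushed off the ledge into the drop box while the other finger held the flap down, the flap then closed flush, the bystanders stayed put, and the job was handed in at about 9 s; the pack inside was seen only as a dark shape through the box window.

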